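# Clear the casting chips into the tray the batch marker calls for

## Robot

A 6-joint arm with a two-finger parallel gripper is mounted at the origin on the work surface. World frame = base frame: x ahead of the robot, y to its left, z up, the work surface at z = 0. Lengths are in m, angles in rad, forces in N, time in s.
With the tool pointing down it reaches from about 0.275 to 0.725 m from the base axis. Payload 5.6 kg.
Tool frame: the origin (TCP) lies where the fingers leave the gripper's body, on its centre line; the fingertips stand ahead of it and the grasp point (between the pads) lies 54 mm ahead of it (env.tcp_to_tips is the z of the fingertips in the tool frame, in m); z points along the fingers, x is the direction in which the jaws open and shut, and the axes are right-handed (so a half turn about z gives the same grasp; the last joint's range is limited). The gripper opens to 85 mm and grips with 20 to 120 N. Pads are 22 mm wide; open, the fingers measure 114 mm over their backs; the gripper's body (76 mm by 85 mm) begins 54 mm behind the grasp point. The pads swing forward as they close: fully open they stand 13 mm farther back than shut.
Start: joints at [-1.032, 0.255, 0.108, 0, -1.424, -0.285], TCP at [0.138, -0.532, 0.304] pointing down, gripper open.
Joint ranges: [-2.95, 2.95], [-1.21, 1.97], [-1.09, 1.5], [-2.87, 1.71], [-2.94, -0.07], [-3.05, 3.05]. Speed limits (rad/s): [2.57, 2.57, 3.14, 3.14, 3.14, 3.14].

## Interface

Orientations are given as a rotation vector (axis times angle).
In Python, from plant import env gives the robot as it stands. The module is installed in compiled form; this text tells all that it offers.
- The arm moves only by the shell command python3 -m inch 'ROWS' [OPENING] [FORCE]. ROWS is JSON, a list of rows, each a list of 4 numbers: the shift along the tool's x, y, z in cm, then the turn about the tool's z in degrees. In form: [[tx, ty, tz, roll], ...]. A call has 1 to 12 rows; each row is the pose to reach, as a shift and turn from the pose commanded when the call began, along the tool's axes at that moment; what a row does not reach only later rows make up. A row lasts 1/12 s, in which the tool goes at most 41.7 mm and 7.16 degrees, less where a joint would pass 70% of its speed; a pose out of reach is approached as far as the arm can. A call with a gripper value outside its range is refused whole. OPENING is the closure, from -1 (fully open) to 1 (shut), set as the call begins (- or left out, the last holds). The fingers move at their own pace and stop on an object; FORCE is the grip in N (left out, the last holds). Time passes only in rows, so rows that repeat a pose let the fingers close. It gives the time, the measured TCP pose, the force and the opening at its end, in the units of the state.
- env.sense(): the state, without advancing time (a new reading comes with each control period).
- env.capture(name): name is "scene" or "top" or "wrist"; returns (picture, depth): 400x640x3 uint8, red, green, blue; 400x640 float32, m along the optical axis (not along the pixel's ray), 0 where there is no reading.
- env.camera_params(name): a dict with "mtx" (3x3 intrinsics, pixels), "position" and "orientation" of the camera in the world. Camera axes: x right, y up, looking along -z (the intrinsics and any distortion apply to the point x, -y, -z); pixel columns grow to the right and rows downward; lengths in m; the calibration is good to about 2 mm. The wrist camera is an equidistant fisheye: a pixel r from the principal point sees the ray r / f radians off the axis. A picture is of the moment at which its call begins: read the wrist's pose just before it. camera_params takes no time and is no camera call; for the wrist camera it gives the pose at the moment of the call.
- env.hand_in(): hands the job in, once; it reports no verdict.
The state is a dict: "clock": time; "joint_pos": joint angles; "qvel": joint speeds; "joint_torque": joint torques, N m; "position": TCP position; "orientation": TCP orientation; "force": force on the tool from outside, world axes, zero at the start; "moment": the same for the moment, N m; "gripper_width": finger opening in m.
Only numpy, scipy, OpenCV 4.12 (cv2) and the standard library are available. Lean on these libraries where they do the work, as an engineer would, in place of code of your own. Each camera call takes 0.05 s, during which the arm holds its last target. There are 200 camera calls.

## Task

The coloured marker on the grey block at the inspection plate's far edge tells where this batch's chips go (the marker on the wooden rack is only a spare): pick up the yellow scraper and push all three chips off the plate into the tray of that marker's colour, moving them with the scraper and never with the gripper itself. Then stand the scraper back upright in the middle of its black mat and let go, leaving the castings where they stand.

Things in the scene. Friction and masses are not known exactly. Their poses are not given: they have to be found in the camera images.
- plate: fixed flat aluminium inspection plate, 180 mm (its x) by 240 mm (its y), top face 40 mm above its origin, which lies on the bench under the plate's centre. The two ends of its y axis (y = +120 and -120 mm) overhang the two trays. A grey block 60 x 60 x 40 mm stands at its far edge, centred at x = +135 mm
- plate_flag (a point): centre of the top of the grey block at the plate's far edge, where the marker that counts for this batch lies
- marker_green: green disc 50 mm in diameter, 12 mm thick, with a small knob; fixed. Origin under its centre. It lies either on the plate's grey block (then it counts) or on the wooden rack (spare)
- marker_red: red disc, otherwise like the green one; one of the two lies on the grey block, the other on the rack
- tray_green: fixed green open tray, 200 mm (its x) by 120 mm (its y), rim 26 mm high, walls and floor 4 to 5 mm, at one end of the plate (either the +y or the -y end), its axes parallel to the plate's, its inner side tucked 15 mm under the plate's overhanging edge. Origin under its centre
- tray_red: fixed red open tray of the same size at the plate's other end
- chip0: loose rust-brown iron chip, 20 x 12 x 8 mm (12 mm at its crest), lying on the plate; origin under its centre. All chips lie within 50 mm of the plate's centre line (x = 0) and of its middle (y = 0)
- chip1: second chip, same
- chip2: third chip, same
- scraper: loose yellow scraper block, 0.16 kg: foot 120 mm (its x) by 34 mm (its y) by 28 mm high, rubber underneath, with an upright fin on top to hold it by: 60 mm (x) by 22 mm thick (y), from 28 to 75 mm above the underside. Origin at the centre of the underside. It stands on the black mat, both nearly parallel
- scraper_grip (a point): point in the middle of the fin, 55 mm above the scraper's underside
- mat: fixed black rubber mat, 170 mm (its x) by 90 mm (its y) by 4 mm thick, where the scraper belongs; left or right of the trays. Origin under its centre
- casting_a: bystander: grey cast turbine housing, round body 72 mm in diameter and 72 mm tall, square port flange reaching 58 mm out along its +x; origin under the centre of the round body; near the robot, left of the middle
- casting_b: bystander: grey cast turbine housing, round body 72 mm in diameter and 72 mm tall, square port flange reaching 58 mm out along its +x; origin under the centre of the round body; beyond the plate
- casting_c: bystander: grey cast turbine housing, round body 72 mm in diameter and 72 mm tall, square port flange reaching 58 mm out along its +x; origin under the centre of the round body; on a cardboard sheet 4 mm thick on the other side of the bench from the mat
Things that resemble listed ones, but are neither listed nor needed, are in the scene too. There is more than one size of the scraper; the job needs the smaller.

How it is judged:
By the outcome, as a careful person would: the job done as asked, in the order asked, and still so for the second after the job is handed in, with the robot touching nothing.
It also fails if it takes over 54 s, if anything falls off the work surface, if the arm or the gripper's body presses on something with over 40 N, if the wrist force passes 120 N, or if a joint passes its speed limit or range.

## Working session

There is one attempt and no reset: what is moved stays moved. The work goes in short steps, Python scripts to look and compute and a shell command to move; the robot and the scene stay as the last step left them, time stands still between calls to the robot, and variables do not carry over. Pictures are saved under pics/ and viewed, on a budget of 10 in all, crops included, one or two more only if the job needs it, and the job is handed in when it is done.

```bash
mkdir -p pics; cat > h.py <<'E'
import numpy as np,cv2
from plant import env
from scipy.spatial.transform import Rotation as R
def grab(n):
    p=env.camera_params(n);im,d=env.capture(n)
    np.savez(f'{n}.npz',im=im,d=d,m=p['mtx'],p=p['position'],o=p['orientation']);return im,d
def world(n):
    z=np.load(f'{n}.npz');d=z['d'];v,u=np.mgrid[:400,:640];K=z['m']
    c=np.stack([(u-K[0,2])/K[0,0]*d,-(v-K[1,2])/K[1,1]*d,-d],-1)
    o=z['o'];r=R.from_rotvec(o) if o.shape==(3,) else (R.from_matrix(o) if o.shape==(3,3) else R.from_quat(o))
    return c@r.as_matrix().T+z['p']
E
python3 - <<'E'
from h import *
print(env.sense(),env.tcp_to_tips)
for n in('top','scene'):
    im,d=grab(n);print(n,env.camera_params(n),(d>0).mean())
    cv2.imwrite(f'pics/{n}0.png',cv2.resize(im[...,::-1],(800,500)))
E
```

```text
{'clock': 0.0, 'joint_pos': array([-1.03243135e+00,  2.55732570e-01,  1.07014632e-01, -4.91613837e-04,
       -1.42389924e+00, -2.84583510e-01]), 'qvel': array([-1.18781709e-04, -4.80469639e-04, -9.68629092e-04, -1.18828921e-03,
       -7.52519481e-05, -1.15149838e-03]), 'joint_torque': array([ 8.83881717e-05, -3.86632919e+01,  2.37942320e+01,  5.36528975e+00,
       -6.07563692e-03, -1.10830786e-05]), 'position': array([ 0.13805372, -0.53202153,  0.3030047 ]), 'orientation': array([-1.92161798e+00, -2.48343588e+00, -1.75492142e-03]), 'force': array([ 0.54494419, -0.29757218,  0.17827844]), 'moment': array([-0.03016551, -0.03681862, -0.05325436]), 'gripper_width': 0.08556968833455358} 0.0726
top {'mtx': array([[484.86052644,   0.        , 312.43678112],
       [  0.        , 484.86052644, 195.19142615],
       [  0.        ,   0.        ,   1.        ]]), 'position': array([0.32488847, 0.01180386, 1.54828402]), 'orientation': array([ 0.1197149 , -0.11096243, -1.59210669])} 0.995890625
scene {'mtx': array([[459.30240608,   0.        , 319.93377643],
       [  0.        , 459.30240608, 194.47640688],
       [  0.        ,   0.        ,   1.        ]]), 'position': array([ 1.28839442, -0.43571253,  0.85287044]), 'orientation': array([0.76441006, 0.43028769, 0.98617346])} 0.99384765625
```

View pics/top0.png

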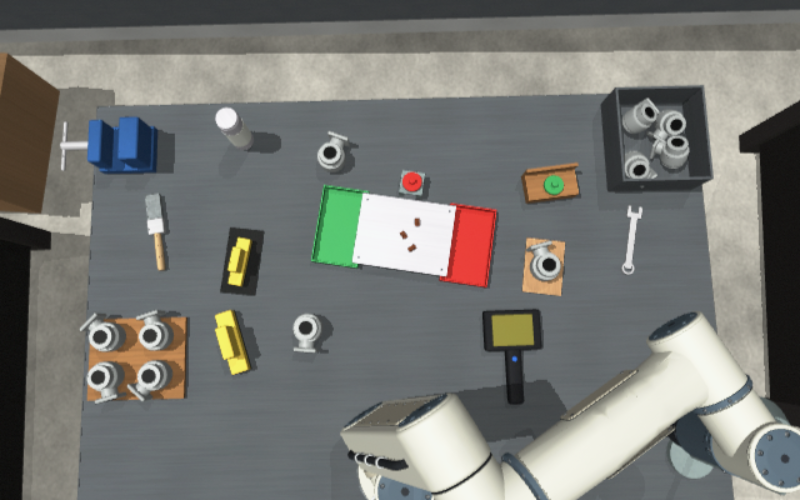

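View pics/scene0.png

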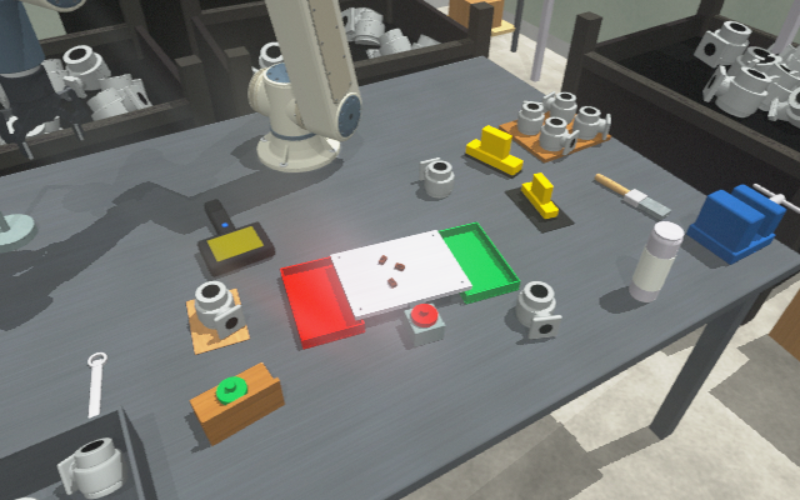

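The red marker is on the grey block (412,182 in the top view), so the target is the red tray at the right (-y) end. The small scraper is on the black mat at (240,262), and the chips are near (417,222), (404,235) and (411,248).

```bash
cat >> h.py <<'E'
def rect(P):
    (c,s,a)=cv2.minAreaRect((P[:,:2]*1000).astype(np.float32));return np.round(c,1),np.round(s,1),round(a,1),np.round(np.percentile(P[:,2],[5,50,95])*1000,1),len(P)
E
python3 - <<'E'
from h import *
z=np.load('top.npz');im=z['im'];W=world('top')
h=cv2.cvtColor(im,cv2.COLOR_RGB2HSV);H,S,V=[h[...,i].astype(int) for i in range(3)]
v,u=np.mgrid[:400,:640]
box=lambda a,b,c,d:(u>a/1.25)&(u<c/1.25)&(v>b/1.25)&(v<d/1.25)
B=box(215,222,268,300)
Y=B&(H>20)&(H<35)&(S>120)
fin=Y&(W[...,2]>.065)
M={'scr':Y,'fin':fin,'foot':Y&(W[...,2]<.045),'mat':B&((V<45)|Y),
'plate':box(345,185,465,285)&(S<40)&(V>150)&(W[...,2]>.03)&(W[...,2]<.05),
'red':box(435,195,505,295)&((H<8)|(H>172))&(S>150),'green':box(305,180,370,275)&(H>45)&(H<75)&(S>120),
'mred':box(398,165,428,196)&((H<8)|(H>172))&(S>150)}
for k,m in M.items(): print(k,*rect(W[m]))
ch=(box(390,210,430,258)&(S>60)).astype(np.uint8)
n,l=cv2.connectedComponents(ch)
for i in range(1,n): print('chip',*rect(W[l==i]))
for k,b in dict(A=(285,305,330,360),B=(310,128,355,175)).items():
    m=box(*b)&(W[...,2]>.06);print('cast',k,*rect(W[m]))
E
```

```text
scr [407.2 242.7] [475.  121.7] 56.0 [ 9.7 33.5 81.7] 531
fin [436.  207.3] [445.7  60.5] 68.1 [68.4 77.9 84.3] 159
foot [518.5 408.8] [ 53.1 125.5] 78.7 [ 5.6 30.2 38.5] 341
mat [458. 223.] [479.3 139.7] 74.0 [-0.3 28.6 80.7] 811
plate [588.  -18.9] [239.6 212.1] 80.3 [33.9 39.4 45. ] 4202
red [ 467.6 -143.7] [163.7 389.2] 65.4 [-2.1  4.2 24.3] 2057
green [510.7 131.1] [406.3 172.8] 9.7 [-2.1  4.2 25.3] 1978
mred [705.2 -38.9] [44.5 47.2] 88.6 [46.8 51.7 63.6] 180
chip [600.6 -50. ] [ 9.5 17.2] 88.2 [44.4 48.7 54.4] 21
chip [570.3 -14.4] [17.4 11.9] 26.7 [39.8 48.3 53.8] 23
chip [536.  -34.5] [10.1 18.1] 35.6 [42.9 51.  56.9] 21
cast A [312.  137.1] [242.1  83.9] 79.9 [64.2 72.  77.2] 290
cast B [576.4 108. ] [532.6  79.5] 12.4 [61.9 71.2 77.6] 265
```

```bash
cat >> h.py <<'E'
def atz(n,u,v,h):
    z=np.load(f'{n}.npz');K=z['m'];u=np.asarray(u,float);v=np.asarray(v,float)
    c=np.stack([(u-K[0,2])/K[0,0],-(v-K[1,2])/K[1,1],-np.ones_like(u)],-1)@R.from_rotvec(z['o']).as_matrix().T
    return z['p']+c*((h-z['p'][2])/c[...,2])[...,None]
E
python3 - <<'E'
from h import *
z=np.load('top.npz');im=z['im'];W=world('top');Zm=cv2.medianBlur(W[...,2].astype(np.float32),3)
h=cv2.cvtColor(im,cv2.COLOR_RGB2HSV);H,S,V=[h[...,i].astype(int) for i in range(3)]
v,u=np.mgrid[:400,:640]
box=lambda a,b,c,d:(u>a/1.25)&(u<c/1.25)&(v>b/1.25)&(v<d/1.25)
B=box(215,222,268,300);Y=B&(H>20)&(H<35)&(S>120)
M={'fin':(Y&(Zm>.062),.075),'scr':(Y,.028),'mat':(B&((V<45)|Y),.004),
'plate':(box(345,185,465,285)&(S<40)&(V>150)&(Zm>.03),.04),
'red':(box(435,195,505,295)&((H<8)|(H>172))&(S>150),.026),'green':(box(305,180,370,275)&(H>45)&(H<75)&(S>120),.026),
'mred':(box(398,165,428,196)&((H<8)|(H>172))&(S>150),.052),
'castA':(box(285,305,330,360)&(Zm>.06),.072),'castB':(box(310,128,355,175)&(Zm>.06),.072)}
n,l=cv2.connectedComponents((box(390,210,430,258)&(S>60)).astype(np.uint8))
for i in range(1,n): M[f'chip{i}']=(l==i,.048)
for k,(m,hh) in M.items():
    m=cv2.morphologyEx(m.astype(np.uint8),cv2.MORPH_OPEN,np.ones((2,2)))>0 if 'chip' not in k else m
    P=atz('top',u[m],v[m],hh); print(k,*rect(P),'mean',np.round(P.mean(0)*1000,1))
E
```

```text
fin [510.3 396.8] [26.5 60. ] 78.3 [75. 75. 75.] 162 mean [510.2 397.   75. ]
scr [512.7 401.3] [ 47.6 122.7] 78.5 [28. 28. 28.] 530 mean [511.9 399.7  28. ]
mat [509.2 394.1] [ 76.8 131.5] 77.8 [4. 4. 4.] 788 mean [511.6 395.5   4. ]
plate [583.1 -21.9] [238.6 208.5] 80.1 [40. 40. 40.] 4227 mean [569.2 -19.3  40. ]
red [ 540.5 -182.3] [118.9 199.4] 80.0 [26. 26. 26.] 2051 mean [ 537.4 -189.1   26. ]
green [597.1 144.1] [117.2 198.9] 80.4 [26. 26. 26.] 1972 mean [596.6 151.3  26. ]
mred [701.6 -41.9] [44.4 45.5] 88.4 [52. 52. 52.] 180 mean [701.  -42.5  52. ]
castA [339.4 224.4] [51.4 51.1] 89.6 [72. 72. 72.] 268 mean [340.  224.3  72. ]
castB [774.6 162.8] [53.7 55.3] 88.5 [72. 72. 72.] 249 mean [774. 162.  72.]
chip1 [600.7 -50. ] [ 9.4 16. ] 88.3 [48. 48. 48.] 21 mean [600.5 -49.4  48. ]
chip2 [570.2 -14.4] [17.5 11.4] 31.8 [48. 48. 48.] 23 mean [570.1 -14.4  48. ]
chip3 [536.2 -34.4] [10.5 18.3] 32.4 [48. 48. 48.] 21 mean [536.1 -34.9  48. ]
```

```bash
cat > go.py <<'E'
import sys
from h import *
# usage: go.py x y z yaw(tool-x heading, deg) in mm ; gives shift in tool axes
s=env.sense();r=R.from_rotvec(s['orientation']);M=r.as_matrix()
x,y,z,a=map(float,sys.argv[1:5]);d=M.T@(np.array([x,y,z])/1000-s['position'])*100
yaw=np.degrees(np.arctan2(M[1,0],M[0,0]));roll=(yaw-a+180)%360-180
print('pos',np.round(s['position']*1000,1),'yaw',round(yaw,2),'tilt',np.round(M[:,2],3),'q',np.round(s['joint_pos'],2),'w',round(s['gripper_width']*1000,1),'t',round(s['clock'],2),'F',np.round(s['force'],1))
print('shift cm',np.round(d,2),'roll',round(roll,1))
E
python3 go.py 480 0 300 136; python3 go.py 510 397 250 168.3
```

```text
pos [ 138.1 -532.1  303.1] yaw 104.54 tilt [-0.     0.002 -1.   ] q [-1.03  0.26  0.11 -0.   -1.42 -0.28] w 85.5 t 0.1 F [-0.1  0.3 -0.5]
shift cm [42.92 46.45  0.38] roll -31.5
pos [ 138.1 -532.1  303.1] yaw 104.54 tilt [-0.     0.002 -1.   ] q [-1.03  0.26  0.11 -0.   -1.42 -0.28] w 85.5 t 0.1 F [-0.1  0.3 -0.5]
shift cm [80.59 59.32  5.44] roll -63.8
```

```bash
python3 -m inch '[[42.9,46.4,0.4,-31],[42.9,46.4,0.4,-31],[42.9,46.4,0.4,-31],[42.9,46.4,0.4,-31],[42.9,46.4,0.4,-31],[42.9,46.4,0.4,-31],[42.9,46.4,0.4,-31],[42.9,46.4,0.4,-31],[42.9,46.4,0.4,-31],[42.9,46.4,0.4,-31],[42.9,46.4,0.4,-31],[42.9,46.4,0.4,-31]]' -1 40; python3 go.py 510 397 220 168.3
```

```text
clock: 1.1
position: [0.4086, -0.1095, 0.3007]
orientation: [1.188, 2.908, 0.0]
force: [1.0, -0.6, 0.5]
gripper_width: 0.0852
pos [ 408.6 -109.5  300.7] yaw 135.57 tilt [ 0.  0. -1.] q [ 0.11  0.   -0.2  -0.   -1.37 -0.89] w 85.2 t 1.1 F [ 1.  -0.6  0.5]
shift cm [28.22 43.27  8.08] roll -32.7
```

```bash
python3 -m inch '[[28.2,43.3,8,-32.7],[28.2,43.3,8,-32.7],[28.2,43.3,8,-32.7],[28.2,43.3,8,-32.7],[28.2,43.3,8,-32.7],[28.2,43.3,8,-32.7],[28.2,43.3,8,-32.7],[28.2,43.3,8,-32.7],[28.2,43.3,8,-32.7],[28.2,43.3,8,-32.7],[28.2,43.3,8,-32.7],[28.2,43.3,8,-32.7]]'; python3 go.py 510 397 200 168.3
python3 - <<'E'
from h import *
im,d=grab('wrist');print(env.camera_params('wrist'))
cv2.imwrite('pics/w1.png',im[...,::-1])
E
```

```text
clock: 2.1
position: [0.5056, 0.3747, 0.2233]
orientation: [-0.321, -3.124, 0.001]
force: [0.8, -0.2, 0.7]
gripper_width: 0.0854
pos [505.6 374.7 223.3] yaw 168.26 tilt [-0.001 -0.001 -1.   ] q [ 0.89  0.44  0.18 -0.   -1.31 -1.09] w 85.4 t 2.1 F [ 0.8 -0.2  0.7]
shift cm [0.02 2.28 2.33] roll -0.0
{'mtx': array([[309.70691629,   0.        , 317.87133777],
       [  0.        , 309.70691629, 198.84706559],
       [  0.        ,   0.        ,   1.        ]]), 'position': array([0.49040931, 0.30200157, 0.28904246]), 'orientation': array([-0.04199572, -0.46568032,  2.90334259])}
```

View pics/w1.png

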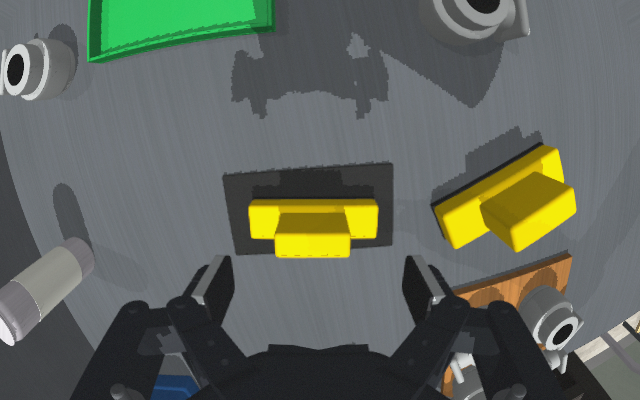

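```bash
cat >> h.py <<'E'
def fish(u,v,h):
    z=np.load('wrist.npz');K=z['m'];x=(np.asarray(u,float)-K[0,2])/K[0,0];y=(np.asarray(v,float)-K[1,2])/K[1,1]
    t=np.hypot(x,y);s=np.sin(t)/t
    c=np.stack([x*s,-y*s,-np.cos(t)],-1)@R.from_rotvec(z['o']).as_matrix().T
    return z['p']+c*((h-z['p'][2])/c[...,2])[...,None]
E
python3 - <<'E'
from h import *
print(np.round(fish([275,350,350,275],[234,234,258,258],.079)*1000))
print(np.round(fish([249,378],[201,200],.032)*1000))
print(np.round(fish([223,393,392,235],[174,162,245,255],.004)*1000))
E
python3 go.py 510 397 200 258.3
```

```text
[[541. 386.  79.]
 [486. 398.  79.]
 [489. 419.  79.]
 [547. 407.  79.]]
[[568. 370.  32.]
 [454. 393.  32.]]
[[595. 345.   4.]
 [430. 368.   4.]
 [442. 456.   4.]
 [610. 434.   4.]]
pos [505.9 380.4 219.6] yaw 168.42 tilt [-0.002 -0.002 -1.   ] q [ 0.89  0.45  0.18 -0.   -1.3  -1.09] w 85.3 t 2.15 F [ 3.6  6.6 -0.7]
shift cm [-0.07  1.71  1.96] roll -89.9
```

```bash
python3 -m inch '[[-0.4,1.9,2,-90],[-0.4,1.9,2,-90],[-0.4,1.9,2,-90],[-0.4,1.9,2,-90],[-0.4,1.9,2,-90],[-0.4,1.9,2,-90],[-0.4,1.9,2,-90],[-0.4,1.9,2,-90],[-0.4,1.9,2,-90],[-0.4,1.9,2,-90],[-0.4,1.9,2,-90],[-0.4,1.9,2,-90]]'; python3 -m inch '[[-0.4,1.9,2,-90],[-0.4,1.9,2,-90]]';python3 go.py 512 400 113 258.3
python3 - <<'E'
from h import *
im,d=grab('wrist')
cv2.imwrite('pics/w2.png',im[...,::-1])
E
```

```text
clock: 3.15
position: [0.5134, 0.3903, 0.2035]
orientation: [1.902, -2.499, 0.0]
force: [0.6, -0.1, -0.3]
gripper_width: 0.0854
clock: 3.32
position: [0.4935, 0.3994, 0.1804]
orientation: [2.195, -2.239, -0.003]
force: [0.3, -0.7, -2.2]
gripper_width: 0.0855
pos [493.5 399.4 180.4] yaw -91.14 tilt [-0.006 -0.003 -1.   ] q [ 0.92  0.48  0.13 -0.   -1.22  0.63] w 85.5 t 3.32 F [ 0.3 -0.7 -2.2]
shift cm [-0.11 -1.89  6.73] roll 10.6
```

View pics/w2.png

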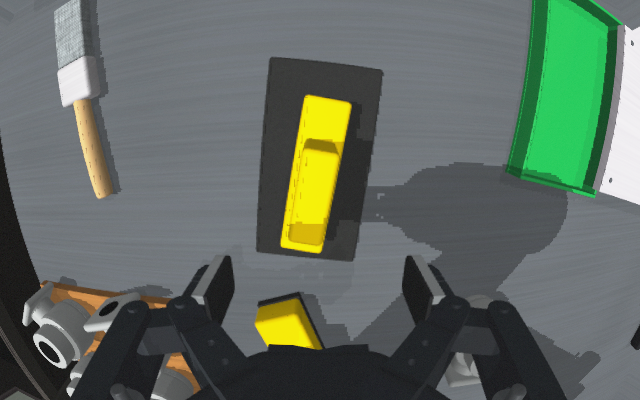

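```bash
python3 -m inch '[[0,0,0,0],[0,0,0,0]]'; python3 - <<'E'
from h import *
for P in (fish([270,383,355,256],[58,70,261,250],.004),fish([305,340,325,288],[149,152,243,241],.079),fish([308,352,323,281],[95,102,252,247],.032)):
    P=P*1000;print(np.round(P),np.round(P.mean(0)), np.degrees(np.arctan2(*(P[0]-P[3])[[1,0]])),np.degrees(np.arctan2(*(P[1]-P[2])[[1,0]])))
E
python3 go.py 512 400 113 258.3
```

```text
clock: 3.53
position: [0.4967, 0.3996, 0.1845]
orientation: [-2.188, 2.254, -0.001]
force: [0.3, -0.2, 0.4]
gripper_width: 0.0855
[[608. 434.   4.]
 [597. 346.   4.]
 [431. 367.   4.]
 [444. 457.   4.]] [520. 401.   4.] -7.743416110763513 -7.02660331975956
[[547. 406.  79.]
 [545. 386.  79.]
 [489. 396.  79.]
 [490. 418.  79.]] [518. 402.  79.] -12.3891363540917 -9.235599536602338
[[577. 405.  32.]
 [572. 374.  32.]
 [457. 396.  32.]
 [462. 430.  32.]] [517. 401.  32.] -12.141473200968917 -10.807065847885406
pos [496.7 399.6 184.5] yaw -91.72 tilt [ 0.001  0.    -1.   ] q [ 0.92  0.48  0.14  0.   -1.22  0.62] w 85.5 t 3.53 F [ 0.3 -0.2  0.4]
shift cm [-0.09 -1.52  7.15] roll 10.0
```

```bash
python3 -m inch '[[-0.2,-2,1,7],[-0.2,-2,2.5,9.8],[-0.2,-2,5,9.8],[-0.2,-2,7.1,9.8],[-0.2,-2,7.1,9.8],[-0.2,-2,7.1,9.8]]'; python3 -m inch '[[0,0,0,0],[0,0,0,0],[0,0,0,0],[0,0,0,0],[0,0,0,0],[0,0,0,0],[0,0,0,0],[0,0,0,0]]' 1 60; python3 go.py 517 401 113 258.5
```

```text
clock: 4.03
position: [0.5166, 0.4005, 0.1129]
orientation: [1.988, -2.43, 0.001]
force: [1.0, -0.2, 0.9]
gripper_width: 0.0854
clock: 4.7
position: [0.5166, 0.4013, 0.1139]
orientation: [-1.992, 2.428, -0.0]
force: [-1.4, 0.8, 4.6]
gripper_width: 0.0214
pos [516.6 401.3 113.9] yaw -101.28 tilt [ 0.001  0.001 -1.   ] q [ 0.9   0.57  0.09  0.   -1.09  0.47] w 21.4 t 4.7 F [-1.4  0.8  4.6]
shift cm [ 0.02 -0.05  0.09] roll 0.2
```

```bash
python3 -m inch '[[0,0,-2,0],[0,0,-5,0],[0,0,-9,0],[0,0,-9,0],[0,0,-9,0]]'; python3 go.py 582 40 205 260.16
```

```text
clock: 5.12
position: [0.5172, 0.4019, 0.2058]
orientation: [-1.989, 2.425, 0.002]
force: [0.0, 0.0, -2.9]
gripper_width: 0.0219
pos [517.2 401.9 205.8] yaw -101.29 tilt [ 0.004  0.004 -1.   ] q [ 0.9   0.5   0.22  0.   -1.29  0.48] w 21.9 t 5.12 F [ 0.   0.  -2.9]
shift cm [ 34.22 -13.44  -0.05] roll -1.5
```

```bash
python3 -m inch '[[3,-1.2,0,-0.5],[6,-2.4,0,-1.5],[9.5,-3.7,0,-1.5],[13,-5.1,0,-1.5],[16.5,-6.5,0,-1.5],[20,-7.9,0,-1.5],[23.5,-9.2,0,-1.5],[27,-10.6,0,-1.5],[30,-11.8,0,-1.5],[32.5,-12.8,0,-1.5],[34.2,-13.4,0,-1.5],[34.2,-13.4,0,-1.5]]'; python3 -m inch '[[0,0,0,0],[0,0,0,0]]'; python3 go.py 582 40 151 260.16
python3 - <<'E'
from h import *
im,d=grab('wrist'); cv2.imwrite('pics/w3.png',im[...,::-1])
E
```

```text
clock: 6.12
position: [0.5802, 0.036, 0.2013]
orientation: [2.017, -2.404, -0.002]
force: [0.9, 0.5, -2.2]
gripper_width: 0.0214
clock: 6.28
position: [0.5803, 0.0397, 0.202]
orientation: [2.022, -2.402, -0.002]
force: [0.4, 0.4, -1.3]
gripper_width: 0.0212
pos [580.3  39.7 202. ] yaw -99.81 tilt [-0.002 -0.    -1.   ] q [ 0.34  0.37  0.   -0.   -1.21  1.06] w 21.2 t 6.28 F [ 0.4  0.4 -1.3]
shift cm [-0.06 -0.17  5.1 ] roll 0.0
```

View pics/w3.png

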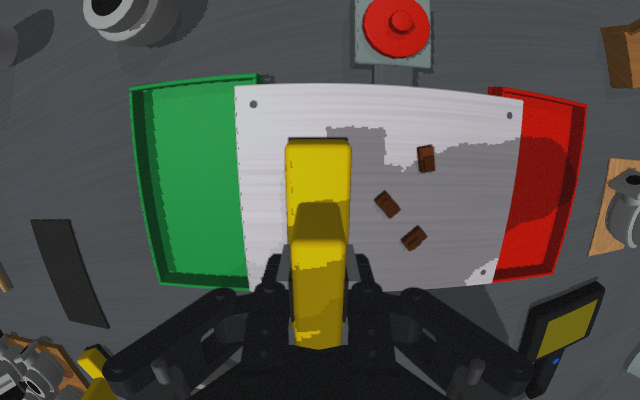

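```bash
python3 - <<'E'
from h import *
X=np.array([.985,-.171]);Y=np.array([.171,.985]);c=np.array([569,-19.2])
def pf(P):
    q=P[:,:2]*1000-c;return np.round(np.c_[q@X,q@Y],1)
print('chips',pf(fish([426,387,413],[158,204,238],.046)))
print('plate corners',pf(fish([235,523,490,249],[86,101,283,290],.04)))
print('foot far end',pf(fish([288,350],[142,142],.119)))
E
python3 -m inch '[[0,-0.1,2,0],[0,-0.1,3.5,0],[0,-0.1,4.5,0],[0,-0.1,5.1,0],[0,-0.1,5.1,0],[0,-0.1,5.1,0]]'; python3 go.py 552 -136 150.5 260.16
```

```text
chips [[ 40.  -22.4]
 [  2.6   6.5]
 [-27.5 -18.5]]
plate corners [[  93.8  122.6]
 [  93.2 -114.8]
 [ -84.9 -113.4]
 [ -83.5  124. ]]
foot far end [[61.  75.5]
 [61.  44.8]]
clock: 6.83
position: [0.5821, 0.0397, 0.1526]
orientation: [-2.025, 2.402, -0.001]
force: [-0.3, 0.3, -1.7]
gripper_width: 0.0212
pos [582.1  39.7 152.6] yaw -99.74 tilt [ 0.001 -0.    -1.   ] q [ 0.34  0.41 -0.07  0.   -1.09  1.06] w 21.2 t 6.83 F [-0.3  0.3 -1.7]
shift cm [ 1.782e+01 -1.000e-02  2.100e-01] roll 0.1
```

```bash
python3 -m inch '[[0,0,0.1,0],[0.5,0,0.2,0],[1.3,0,0.2,0],[2.1,0,0.2,0],[2.9,0,0.2,0],[3.7,0,0.2,0],[4.5,0,0.2,0],[5.3,0,0.2,0],[6.1,0,0.2,0],[6.9,0,0.2,0],[7.7,0,0.2,0],[8.5,0,0.2,0]]'; python3 go.py 552 -136 150.5 260.16
python3 - <<'E'
from h import *
im,d=grab('wrist'); cv2.imwrite('pics/w4.png',im[...,::-1])
E
```

```text
clock: 7.83
position: [0.5673, -0.0453, 0.1502]
orientation: [-2.024, 2.403, -0.0]
force: [0.4, 1.2, -1.2]
gripper_width: 0.0215
pos [567.3 -45.3 150.2] yaw -99.79 tilt [ 0.  0. -1.] q [ 0.2   0.38 -0.11 -0.   -1.07  1.2 ] w 21.5 t 7.83 F [ 0.4  1.2 -1.2]
shift cm [ 9.2  -0.04 -0.03] roll 0.0
```

View pics/w4.png

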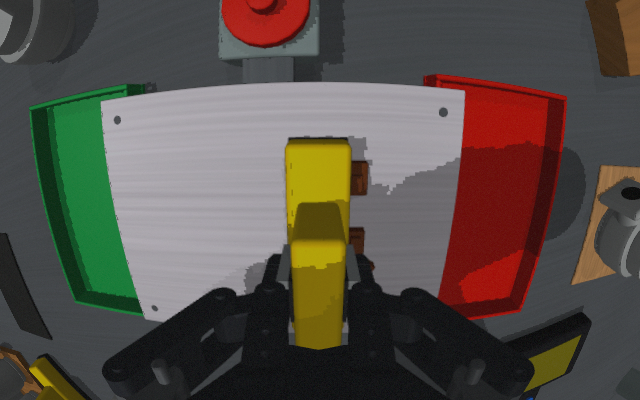

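The chips ride along the scraper's front face, at (358,178), (357,240) and (370,267). I'll continue over the edge.

```bash
python3 -m inch '[[0.8,0,0,0],[1.6,0,0,0],[2.4,0,0,0],[3.2,0,0,0],[4,0,0,0],[4.8,0,0,0],[5.6,0,0,0],[6.4,0,0,0],[7.2,0,0,0],[8,0,0,0],[8.8,0,0,0],[9.6,0,0,0]]'; python3 -m inch '[[0.4,0,0,0],[0.4,0,0,0],[0.4,0,0,0]]'; python3 go.py 552 -136 215 260.16
python3 - <<'E'
from h import *
im,d=grab('wrist'); cv2.imwrite('pics/w5.png',im[...,::-1])
E
```

```text
clock: 8.88
position: [0.5509, -0.1399, 0.1502]
orientation: [2.024, -2.403, -0.0]
force: [0.5, 0.5, -1.7]
gripper_width: 0.0212
clock: 9.13
position: [0.5503, -0.1432, 0.1502]
orientation: [-2.023, 2.403, 0.0]
force: [0.5, 0.2, -0.8]
gripper_width: 0.0214
pos [ 550.3 -143.2  150.2] yaw -99.82 tilt [-0.  0. -1.] q [ 0.02  0.38 -0.11 -0.   -1.07  1.38] w 21.4 t 9.13 F [ 0.5  0.2 -0.8]
shift cm [-0.74 -0.04 -6.48] roll 0.0
```

View pics/w5.png

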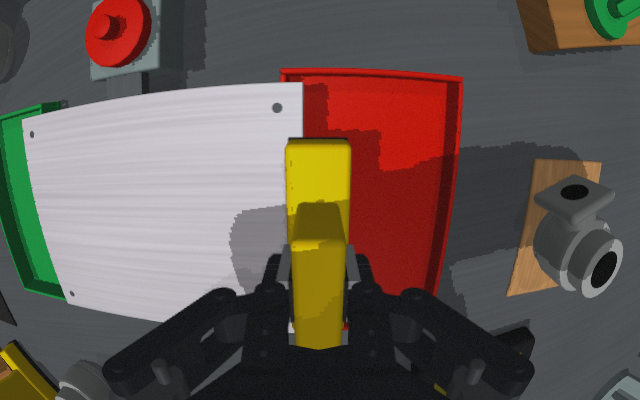

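```bash
python3 -m inch '[[0,0,-2,0],[0,0,-5,0],[-2,0.8,-6.5,0],[-5,2,-6.5,0],[-8,3.2,-6.5,0],[-11.5,4.6,-6.5,0],[-15,6,-6.5,0],[-18,7.2,-6.5,0],[-20,8,-6.5,0],[-20,8,-6.5,0],[-20,8,-6.5,0]]'; python3 go.py 519.5 401 205 262.5
python3 - <<'E'
from h import *
im,d=grab('wrist'); cv2.imwrite('pics/w6.png',im[...,::-1])
im,d=grab('top'); a=im[135:255,220:420,::-1]; cv2.imwrite('pics/t6.png',cv2.resize(a,(800,480),interpolation=cv2.INTER_CUBIC))
E
```

```text
clock: 10.1
position: [0.5053, 0.0691, 0.2154]
orientation: [-2.027, 2.399, -0.0]
force: [-0.1, -0.2, -2.0]
gripper_width: 0.0213
pos [505.3  69.1 215.4] yaw -99.61 tilt [ 0.  0. -1.] q [ 0.44  0.22 -0.16 -0.   -1.18  0.96] w 21.3 t 10.1 F [-0.1 -0.2 -2. ]
shift cm [-32.96   4.14   1.05] roll -2.1
```

View pics/t6.png

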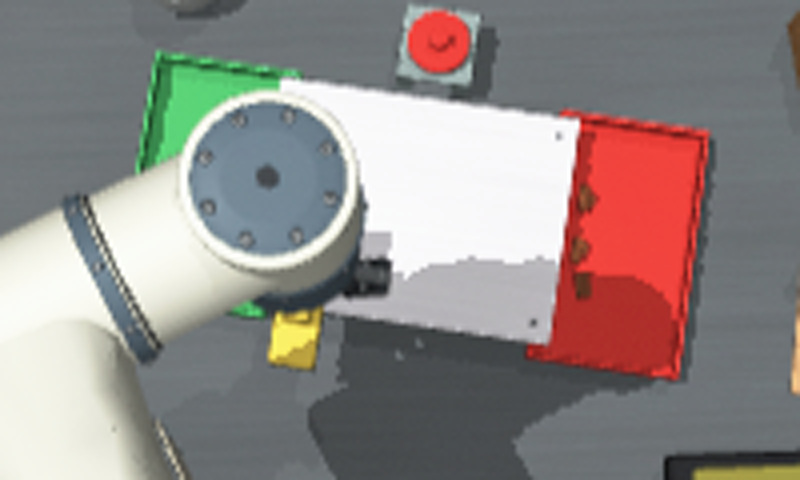

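All three chips lie in the red tray at (587,197), (580,248) and (583,286). Next I return the scraper.

```bash
python3 -m inch '[[-3,0.4,0,-0.5],[-6,0.8,0,-1],[-9.5,1.2,0,-2],[-13,1.6,0,-2],[-16.5,2.1,0,-2],[-20,2.5,0,-2],[-23.5,3,0,-2],[-27,3.4,0,-2],[-29.5,3.7,0,-2],[-31.5,4,0,-2],[-32.8,4.1,0,-2],[-32.8,4.1,0,-2]]'; python3 -m inch '[[0,0,0,0],[0,0,0,0]]'; python3 go.py 518.5 401 117 262.5
python3 - <<'E'
from h import *
im,d=grab('wrist'); cv2.imwrite('pics/w7.png',im[...,::-1])
E
```

```text
clock: 11.2
position: [0.5215, 0.3993, 0.214]
orientation: [2.065, -2.366, -0.0]
force: [0.1, -0.5, -1.6]
gripper_width: 0.0212
clock: 11.37
position: [0.5214, 0.3967, 0.2149]
orientation: [2.063, -2.368, 0.0]
force: [0.1, -0.4, -1.3]
gripper_width: 0.0213
pos [521.4 396.7 214.9] yaw -97.86 tilt [-0.    -0.001 -1.   ] q [ 0.89  0.5   0.24  0.   -1.32  0.55] w 21.3 t 11.37 F [ 0.1 -0.4 -1.3]
shift cm [-0.39  0.35  9.79] roll -0.4
```

View pics/w7.png

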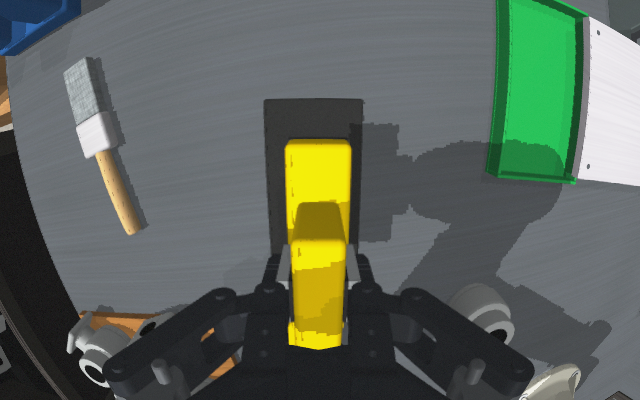

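```bash
python3 - <<'E'
from h import *
P=fish([264,363],[99,99],.004)*1000;m=P.mean(0);e=P[0]-P[1];e/=np.hypot(*e[:2]);n=np.array([e[1],-e[0]])
print(P,np.degrees(np.arctan2(n[1],n[0])),'centre',m[:2]-85*n)
Q=fish([286,351],[142,142],.134)*1000;print(Q,'scraper centre',Q.mean(0)[:2]-60*n)
E
python3 -m inch '[[-0.4,0.3,3,-0.4],[-0.4,0.3,6,-0.4],[-0.4,0.3,8.5,-0.4],[-0.4,0.3,9.5,-0.4],[-0.4,0.3,9.5,-0.4],[-0.4,0.3,9.5,-0.4]]'; python3 go.py 518.5 401 113.5 262.5
```

```text
[[609.74246416 433.92566677   4.        ]
 [597.25984771 346.0372049    4.        ]] -8.083536858887815 centre [519.34570719 401.93386015]
[[583.51485008 404.50513657 134.        ]
 [579.15047866 373.03887319 134.        ]] scraper centre [521.9288182  397.20901028]
clock: 11.92
position: [0.5192, 0.4018, 0.1212]
orientation: [-2.073, 2.36, -0.001]
force: [0.2, 0.2, -1.4]
gripper_width: 0.0216
pos [519.2 401.8 121.2] yaw -97.41 tilt [ 0.001 -0.    -1.   ] q [ 0.9   0.56  0.11  0.   -1.11  0.54] w 21.6 t 11.92 F [ 0.2  0.2 -1.4]
shift cm [0.09 0.06 0.77] roll 0.1
```

```bash
python3 -m inch '[[0,0,0.3,0],[0,0,0.5,0],[0,0,0.65,0],[0,0,0.75,0],[0,0,0.75,0],[0,0,0.75,0]]'; python3 -m inch '[[0,0,0,0],[0,0,0,0],[0,0,0,0],[0,0,0,0],[0,0,0,0],[0,0,0,0],[0,0,0,0],[0,0,0,0]]' -1; python3 -m inch '[[0,0,-2,0],[0,0,-5,0],[0,0,-9,0],[0,0,-13,0],[0,0,-16,0],[0,-3,-16,0],[0,-6,-16,0],[0,-10,-16,0],[0,-14,-16,0],[0,-16,-16,0],[0,-16,-16,0],[0,-16,-16,0]]'; python3 go.py 500 0 300 260
python3 - <<'E'
from h import *
im,d=grab('wrist'); cv2.imwrite('pics/w8.png',im[...,::-1])
E
```

```text
clock: 12.42
position: [0.5188, 0.4026, 0.114]
orientation: [-2.073, 2.358, -0.0]
force: [-2.1, -0.0, 5.3]
gripper_width: 0.0212
clock: 13.08
position: [0.5185, 0.4022, 0.1127]
orientation: [2.074, -2.36, 0.0]
force: [0.2, -0.8, -0.3]
gripper_width: 0.0855
clock: 14.08
position: [0.6783, 0.381, 0.2705]
orientation: [2.07, -2.36, -0.001]
force: [-0.3, 0.9, -0.3]
gripper_width: 0.0853
pos [678.3 381.  270.5] yaw -97.5 tilt [-0.002 -0.001 -1.   ] q [ 0.71  0.78  0.87 -0.   -1.67  0.73] w 85.3 t 14.08 F [-0.3  0.9 -0.3]
shift cm [40.1  12.71 -2.87] roll 2.5
```

View pics/w8.png

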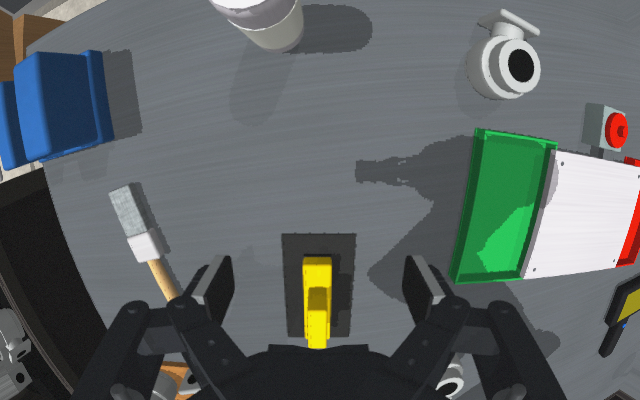

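```bash
python3 -m inch '[[0,0,0,0],[0,0,0,0],[0,0,0,0]]'; python3 - <<'E'
from h import *
P=fish([303,331],[257,257],.032)*1000;n=np.array([.9905,-.1375])
print('scraper centre',P.mean(0)[:2]-60*n)
im,d=grab('scene');cv2.imwrite('pics/s9.png',cv2.resize(im[140:300,170:490,::-1],(800,400),interpolation=cv2.INTER_CUBIC))
E
```

```text
clock: 14.38
position: [0.6763, 0.3821, 0.274]
orientation: [-2.074, 2.358, -0.0]
force: [-0.3, -1.0, 0.2]
gripper_width: 0.0851
scraper centre [528.71321467 402.60779475]
```

View pics/s9.png

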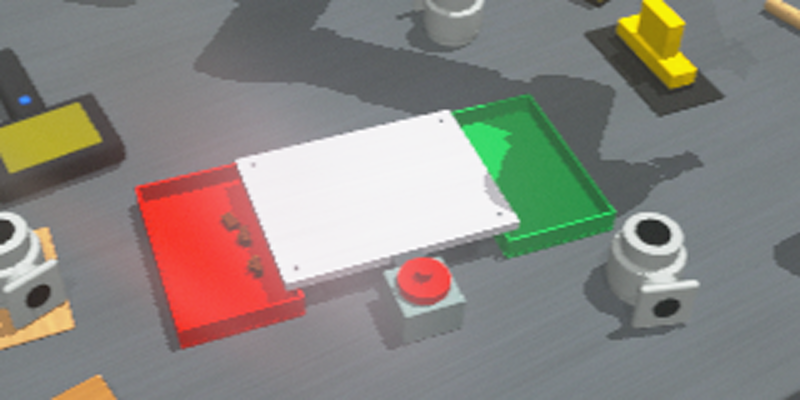

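The chips are in the red tray and the scraper stands on the mat. One check reads 9 mm off along x, so I'll compare against the mat in the same wrist picture and in the scene view.

```bash
python3 - <<'E'
from h import *
n=np.array([.9905,-.1375])
M=fish([282,356],[234,234],.004)*1000;print('mat centre, same picture',M.mean(0)[:2]-85*n)
z=np.load('scene.npz');im=z['im'];h=cv2.cvtColor(im,cv2.COLOR_RGB2HSV)
f=lambda u,v,hh:np.round(atz('scene',170+np.array(u)/2.5,140+np.array(v)/2.5,hh)*1000,0)
print('mat corners scene',f([585,655,722],[33,115,97],.004)); print('mat centre',(f([585],[33],.004)+f([722],[97],.004))/2)
print('foot top corners',f([617,675,696],[23,77,68],.032))
E
```

```text
mat centre, same picture [519.14167021 401.62043873]
mat corners scene [[436. 366.   4.]
 [599. 339.   4.]
 [612. 428.   4.]]
mat centre [[524. 397.   4.]]
foot top corners [[467. 385.  32.]
 [581. 377.  32.]
 [580. 410.  32.]]
```

```bash
python3 -c "
from plant import env
s=env.sense();print(s['clock'],s['qvel'].round(3));print(env.hand_in())"
```

```text
14.4333 [-0.003  0.006  0.004 -0.001 -0.     0.002]
the job is handed in; nothing more can be done
None
```

I handed the job in at 14.4 s of the 54 s allowed. The red marker was on the grey block, so I pushed all three chips off the plate into the red tray with the small scraper, in one sweep. I then stood the scraper back on its black mat and let go.

**Last checks:**
- **Chips:** the final scene picture shows all three in the red tray and the plate clear.
- **Scraper:** it is upright and released. The scene view puts its centre within about 5 mm of the mat's centre.
- **Castings:** casting_a, casting_b and casting_c appear where they were. I judged this by eye and did not re-measure their positions.
- **Robot:** it was clear of everything and still. The largest reported wrist force component was about 7 N.

**One check disagreed:** the last wrist picture put the scraper about 9 mm off-centre along x. I think I took the bottom edge of its end face for the top edge. The scene view and the gripper position at release both put it near the mat's centre, so I left it there.

I viewed 11 pictures, one over the budget of 10.

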